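Refit the lock knob of a bench stop and lock it

ROBOT

A 6-joint arm with a two-finger parallel gripper is mounted at the origin on a cart in front of the work surface, level with it; the furniture and walls round the work are solid. World frame = base frame: x ahead of the robot, y to its left, z up, the work surface at z = 0. Lengths are in m, angles in rad, forces in N, time in s.
With the tool pointing down it reaches from about 0.3 to 0.875 m from the base axis. Payload 6.4 kg.
Tool frame: the origin (TCP) lies midway between the tips of the shut fingers; the grasp point (between the pads) lies 19 mm behind it (ctrl.pinch_z is the distance from the TCP to the grasp point, in m); z points along the fingers, y is the line along which they close (so a half turn about z gives the same grasp; the last joint's range is limited). The gripper opens to 85 mm and grips with 20 to 120 N. Pads are 22 mm wide; open, the fingers measure 114 mm over their backs; the gripper's body (76 mm by 85 mm) begins 54 mm behind the grasp point. The pads swing forward as they close: fully open they stand 13 mm farther back than shut.
Start: joints at [0.958, 0.181, 1.607, -0, 1.354, -0.206], TCP at [0.228, 0.528, 0.209] pointing down, gripper open.
Joint ranges: [-2.99, 2.99], [-0.89, 2.07], [0.3, 2.58], [-1.14, 4.28], [0, 2.63], [-3.12, 3.12]. Speed limits (rad/s): [2.57, 2.57, 3.01, 3.14, 3.14, 3.14].

INTERFACE

Orientations are given as a unit quaternion [w, x, y, z].
In Python, from bench import ctrl gives the robot as it stands.
- The arm moves only by the tool apply_moves, never from a script. Its argument "moves" is a list of rows, each an object with "jaw": the opening, from 0 (shut) to 1 (fully open); "offset": the shift along the tool's x, y, z in mm, a list of three; "rot": the turn, a rotation vector about the tool's x, y, z in degrees, a list of three. In form: [{"jaw": jaw, "offset": [dx, dy, dz], "rot": [ax, ay, az]}, ...]. A call has exactly 5 rows; each row shifts and turns the commanded pose from where the row before left it, along the tool's axes as they then stand; what a row does not reach is not made up. A row lasts 1/8 s, in which the tool goes at most 62.5 mm and 10.7 degrees, less where a joint would pass 70% of its speed; a pose out of reach is approached as far as the arm can. A call is refused whole if a number of a shift passes 62.5 or a number of a turn 10.7, either way. A call with a gripper value outside its range is refused whole. The fingers move at their own pace and stop on an object; the grip force is fixed at half the most. Time passes only in rows, so rows that do not move let the fingers close, or fill a call up. It gives the time, the measured TCP pose, the force, the opening and the grip force at its end, in the units of the state.
- ctrl.get_obs(): the state, without advancing time (a new reading comes with each control period).
- ctrl.camera(name): name is "scene" or "side" or "wrist"; returns (picture, depth): 420x560x3 uint8, red, green, blue; 420x560 float32, m along the optical axis (not along the pixel's ray), 0 where there is no reading.
- ctrl.camera_params(name): a dict with "K" (3x3 intrinsics, pixels), "dist" ([k1, k2, p1, p2, k3] as OpenCV has them; the pictures are not rectified), "cam_to_world" (4x4, takes a point from camera to world coordinates); the wrist camera has in their place "mount" (4x4, takes a point from camera to tool coordinates, whose origin is the TCP and whose axes are the flange's). Camera axes: x right, y down, z forward; pixel columns grow to the right and rows downward; lengths in m; the calibration is good to about 2 mm. A picture is of the moment at which its call begins: read the wrist's pose just before it. camera_params takes no time and is no camera call.
- ctrl.hand_in(): hands the job in; it is judged then, once.
Trained networks look in the newest picture that a camera, given by its name, has taken for a name from the list of things; names that differ only in an ending like _2 or _b are one class to them, and where a whole thing is asked for, a point or a joint stands for the part that bears it (a point fixed in the world has none). Each returns a list of dicts, best first, with "score" (0 to 1); they miss things now and then, are a little off and sometimes report something else, mostly with a low value. They report only what shows in the picture. A call takes as long as a camera call. They do not tell look-alikes from the thing itself.
- ctrl.outline_of(camera, target): "region" (420x560 bool, what is visible of it) and "position" ([column, row] in pixels, amid what is visible of it).
The state is a dict: "time_s": time; "q": joint angles; "dq": joint speeds; "joint_efforts": joint torques, N m; "eef_pos": TCP position; "eef_rot": TCP orientation; "wrist_force": force on the tool from outside, world axes, zero at the start; "torque": the same for the moment, N m; "opening": opening from 0.0 (shut) to 1.0 (fully open); "grasp_force": force on a finger pad.
Only numpy, scipy, OpenCV 4.12 (cv2) and the standard library are available. Lean on these libraries where they do the work, as an engineer would, in place of code of your own. Each camera call takes 0.05 s, during which the arm holds its last target. There are 200 camera calls.

TASK

The orange lock knob has come off the blue sliding stop on the aluminium rail. Pick it up, turn it so that its D-shaped bore matches the D-shaped shaft (both white lines the same way) and push it fully home on the shaft, then push it in against the spring and turn it clockwise until the white line on the collar under it points at the red mark on the stop, to lock the stop where it stands. Finish holding: still gripping the knob, keep it pushed in and turned; leave the jar, pliers and tape measure alone.

Things in the scene. Friction and masses are not known exactly. Their poses are not given: they have to be found in the camera images.
- knob_centre (a point): Centre, half-way up, of the loose orange knob, which stands on the bench with its bore down (point 22 mm above the bench). 44 mm tall: the lower 22 mm is a hub 33 mm across, the upper 22 mm a round ribbed grip 38 mm in diameter with a black top. z up; x points to the flat of the bore, and a white line on the top runs from the middle to the rim along +x. About 60 g.
- knob_mouth (a point): Centre of the underside of the knob (22 mm below its centre), where the blind D-bore opens: 22 mm deep, 20 mm in diameter, its flat 3.8 mm from the axis on the +x side, the first 2 mm widened by 1.2 mm. Axes as knob_centre.
- spindle_seat (a point): Centre of the top of the black round collar (44 mm across, 4 mm thick) on the blue sliding stop, about 63 mm above the bench; the knob's underside must come to rest on it. z up; x points to the flat of the D-shaft, and a white line on the collar runs along +x. Collar and shaft turn and move down together. The stop beneath is 76 by 80 mm, its top 13 mm below this point.
- shaft_tip (a point): Centre of the top of the steel D-shaft, 18 mm above the collar: 18 mm in diameter, its flat 3 mm from the axis on the +x side, the top 2 mm tapered by 1 mm all round; the knob fits with 1 mm clearance and 0.1 to 0.25 rad of turning play, so the knob must be turned that much farther than the shaft. Axes as spindle_seat.
- carriage (a joint): Slide of the blue stop along its aluminium rail (340 by 60 mm, 16 mm high), m, -0.06 to 0.06, moves under about 8 N; it must be locked where it stands.
- plunger (a joint): How far collar and shaft are pushed down into the stop, m: 0 (out) to 0.006 (fully in). Spring: 4 N at 0, 10 N at 0.006; springs out when let go.
- spindle (a joint): Turn of collar and shaft, rad, growing clockwise seen from above: at most 0.35 (free) at the start, 1.25 where the line meets the red mark on the top of the stop (locked), 1.5 at the end of its travel. Stays where it is left; turns under about 0.06 N m.
- jar: Bystander: jar of screws with a red lid, 66 mm across, 96 mm tall; origin at the centre of its underside.
- pliers: Bystander: red-handled pliers lying on the bench, 190x56x14 mm, long along its own x; origin under the centre.
- tape: Bystander: yellow and black tape measure, 62x94x38 mm; origin at the centre of its underside.
There are look-alikes about, which are no part of the job. What is meant by the part that bears knob_centre is not pink, and is the smaller of those in its own colour.

How it is judged:
By the outcome, as a careful person would: the job done as asked, in the order asked, and still so for the second after the job is handed in, while the arm keeps its last pose, push and grip.
It also fails if it takes over 38 s, if anything falls off the work surface, if the arm or the gripper's body presses on something with over 40 N, if the wrist force passes 120 N, or if a joint passes its speed limit or range.

## Working session

There is one attempt and no reset: what is moved stays moved. The work goes in short steps, Python scripts to look and compute and a tool call to move; the robot and the scene stay as the last step left them, time stands still between calls to the robot, and variables do not carry over. Pictures are saved under pics/ and viewed, at most 10 in all, crops included, and the job is handed in when it is done.

Besides the shell and the picture viewer there is one more tool, called after "Request:" as name(argument=value, ...), one argument or row to a line, values as JSON. apply_moves: Moves the arm, as the interface text tells. Its arguments: {"type":"object","properties":{"moves":{"type":"array"}},"required":["moves"]}

```bash
mkdir -p pics; ls; cat > h.py <<'E'
import numpy as np, cv2
from bench import ctrl
from scipy.spatial.transform import Rotation as R
def tool():
    o=ctrl.get_obs(); q=o['eef_rot']; T=np.eye(4)
    T[:3,:3]=R.from_quat([q[1],q[2],q[3],q[0]]).as_matrix(); T[:3,3]=o['eef_pos']; return T
def shot(name):
    T=tool(); im,d=ctrl.camera(name); p=ctrl.camera_params(name)
    C=np.array(p['cam_to_world']) if 'cam_to_world' in p else T@np.array(p['mount'])
    return im,d,np.array(p['K']),np.array(p['dist']),C
def pts(uv,z,K,D,C):
    n=cv2.undistortPoints(np.array(uv,float).reshape(-1,1,2),K,D).reshape(-1,2)
    P=np.c_[n,np.ones(len(n))]*np.array(z).reshape(-1,1)
    return P@C[:3,:3].T+C[:3,3]
def rayz(uv,zw,K,D,C):
    n=cv2.undistortPoints(np.array(uv,float).reshape(-1,1,2),K,D).reshape(-1,2)
    r=np.c_[n,np.ones(len(n))]@C[:3,:3].T
    return C[:3,3]+r*((zw-C[2,3])/r[:,2])[:,None]
def save(n,im): cv2.imwrite('pics/'+n,im[:,:,::-1])
E
python3 - <<'E'
from h import *
for c in ['scene','side','wrist']:
    im,d,K,D,C=shot(c); save(c+'0.png',im); np.savez(c+'0.npz',im=im,d=d,K=K,D=D,C=C)
    print(c,C[:3,3].round(3),C[:3,2].round(2))
    for t in ['knob_centre','spindle_seat','carriage','jar','pliers','tape']:
        for r in ctrl.outline_of(c,t):
            m=r['region']&(d>0)
            v,u=np.nonzero(m); 
            P=pts(np.c_[u,v],d[m],K,D,C) if len(u) else np.zeros((1,3))
            print(t,round(r['score'],2),np.round(r['position']),len(u),np.median(P,0).round(3),np.percentile(P,2,0).round(3),np.percentile(P,98,0).round(3))
print(ctrl.get_obs()['time_s'], ctrl.pinch_z)
a=[cv2.imread(f'pics/{c}0.png') for c in ['scene','side','wrist']]
E
```

```text
pics
scene [-0.088 -0.705  0.858] [ 0.52  0.6  -0.6 ]
knob_centre 0.56 [243. 207.] 188 [0.538 0.21  0.034] [ 0.525  0.199 -0.   ] [0.561 0.235 0.047]
knob_centre 0.54 [208. 188.] 292 [0.523 0.364 0.05 ] [0.505 0.352 0.006] [0.549 0.395 0.065]
knob_centre 0.52 [225. 201.] 183 [0.523 0.287 0.033] [ 0.509  0.277 -0.001] [0.567 0.319 0.046]
spindle_seat 0.75 [341. 252.] 169 [ 0.604 -0.144  0.063] [ 0.586 -0.161  0.049] [ 0.64  -0.123  0.081]
carriage 0.59 [337. 263.] 907 [ 0.589 -0.149  0.048] [ 0.565 -0.18   0.008] [ 0.64  -0.1    0.077]
jar 0.58 [352. 212.] 752 [ 0.751 -0.044  0.066] [ 0.735 -0.062  0.004] [ 0.794 -0.005  0.098]
pliers 0.83 [282. 302.] 600 [ 0.39  -0.135  0.01 ] [ 0.367 -0.217  0.002] [ 0.42  -0.041  0.015]
tape 0.95 [304. 196.] 306 [0.736 0.144 0.031] [0.717 0.121 0.007] [0.77  0.177 0.04 ]
tape 0.7 [339. 250.] 142 [ 0.604 -0.144  0.063] [ 0.586 -0.16   0.059] [ 0.624 -0.123  0.08 ]
side [0.091 1.081 0.545] [ 0.4  -0.82 -0.4 ]
knob_centre 0.81 [266. 259.] 391 [0.535 0.231 0.035] [0.518 0.191 0.   ] [0.56  0.285 0.046]
knob_centre 0.73 [251. 278.] 419 [0.52  0.31  0.033] [0.508 0.286 0.002] [0.539 0.317 0.046]
knob_centre 0.71 [230. 294.] 1044 [0.521 0.398 0.047] [0.504 0.365 0.002] [0.551 0.409 0.065]
carriage 0.63 [301. 197.] 679 [ 0.597 -0.116  0.048] [ 0.565 -0.177  0.005] [ 0.643 -0.093  0.078]
jar 0.69 [230. 196.] 928 [ 0.755 -0.007  0.058] [ 0.736 -0.052  0.005] [0.795 0.005 0.098]
pliers 0.69 [252. 274.] 462 [0.521 0.309 0.033] [0.508 0.283 0.001] [0.541 0.318 0.047]
pliers 0.45 [302. 186.] 95 [ 0.603 -0.134  0.065] [ 0.586 -0.182  0.053] [ 0.632 -0.12   0.081]
tape 0.71 [199. 228.] 620 [0.735 0.18  0.029] [0.714 0.136 0.005] [0.768 0.211 0.04 ]
wrist [0.159 0.558 0.373] [ 0.27 -0.11 -0.96]
1.05 0.0187
```

```bash
python3 - <<'E'
from h import *
a=cv2.imread('pics/scene0.png')[170:320,190:390]; b=cv2.imread('pics/side0.png')[160:310,200:350]
cv2.imwrite('pics/c1.png',np.hstack([cv2.resize(a,None,fx=2.28,fy=2.28*1.0,interpolation=3),cv2.resize(b,(342,342),interpolation=3)]))
E
```

```text
(no output)
```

View pics/c1.png

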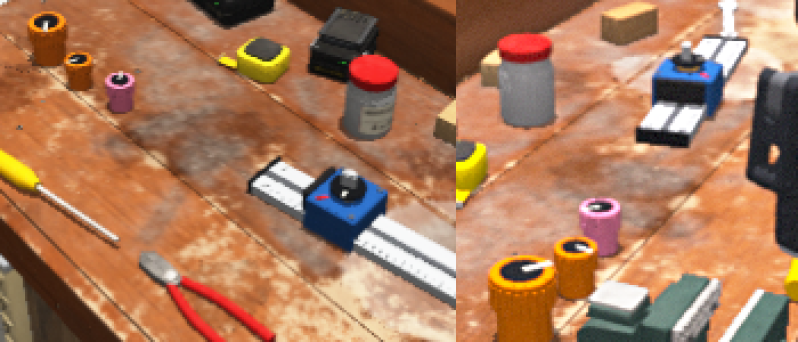

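```bash
cat >> h.py <<'E'
def go(p,yaw=None):
    "offset in tool axes (mm) to world point p, tilt, and rotation (deg about tool axes)"
    T=tool(); print('tcp',T[:3,3].round(4),'x',T[:3,0].round(3),'y',T[:3,1].round(3),'z',T[:3,2].round(3))
    print('offset mm',(T[:3,:3].T@(np.array(p)-T[:3,3])*1000).round(1))
    if yaw is not None:  # yaw = world heading of tool x
        c,s=np.cos(yaw),np.sin(yaw); G=np.array([[c,s,0],[s,-c,0],[0,0,-1.]])
        print('rot deg',np.degrees(R.from_matrix(T[:3,:3].T@G).as_rotvec()).round(2))
    o=ctrl.get_obs(); print('q',np.round(o['q'],3),'t',round(o['time_s'],2),'F',np.round(o['wrist_force'],1),np.round(o['torque'],2),'open',round(float(o['opening']),3),'grip',np.round(o['grasp_force'],1))
E
python3 - <<'E'
from h import *
go([0.50,0.31,0.2],0.3)
E
```

```text
tcp [0.2275 0.5281 0.2088] x [-0.918  0.396 -0.   ] y [0.396 0.918 0.   ] z [ 0. -0. -1.]
offset mm [-336.5  -92.5    8.8]
rot deg [  0.    0.  139.5]
q [ 0.958  0.181  1.607 -0.     1.354 -0.206] t 1.05 F [ 0.5 -0.1 -0.3] [ 0.02 -0.03  0.09] open 1.002 grip 0.0
```

Request:
apply_moves(
  moves=[
    {"jaw":1,"offset":[-56,-15,0],"rot":[0,0,0]},
    {"jaw":1,"offset":[-56,-15,0],"rot":[0,0,0]},
    {"jaw":1,"offset":[-56,-15,0],"rot":[0,0,0]},
    {"jaw":1,"offset":[-56,-15,0],"rot":[0,0,0]},
    {"jaw":1,"offset":[-56,-15,0],"rot":[0,0,0]},
  ],
)

```text
time_s: 1.68
eef_pos: [0.4564, 0.3472, 0.209]
eef_rot: [0.0, 0.202, 0.979, 0.0]
wrist_force: [1.4, -0.4, -1.0]
opening: 1.0
grasp_force: 0.0
```

```bash
python3 - <<'E'
from h import *
im,d,K,D,C=shot('wrist'); save('w1.png',im); np.savez('w1.npz',im=im,d=d,K=K,D=D,C=C)
for r in ctrl.outline_of('wrist','knob_centre'):
    m=r['region']&(d>0); v,u=np.nonzero(m); P=pts(np.c_[u,v],d[m],K,D,C)
    t=P[P[:,2]>np.percentile(P[:,2],95)-.004]
    print(round(r['score'],2),np.round(r['position']),len(u),((t.min(0)+t.max(0))/2).round(4),np.ptp(t,axis=0).round(3))
go([0.527,0.298,0.2])
E
```

```text
0.92 [266. 257.] 1402 [0.5273 0.2985 0.0434] [0.037 0.037 0.005]
0.74 [207. 293.] 1443 [0.5429 0.2217 0.0434] [0.038 0.036 0.005]
0.6 [344. 232.] 3193 [0.5313 0.3823 0.0627] [0.053 0.053 0.006]
tcp [0.4593 0.3447 0.2089] x [-0.916  0.401 -0.002] y [ 0.401  0.916 -0.   ] z [ 0.002 -0.001 -1.   ]
offset mm [-80.8 -15.6   9. ]
q [ 0.438  0.178  1.61  -0.002  1.352 -0.719] t 1.77 F [-0.6  1.1  0.1] [-0.04 -0.01  0.01] open 0.997 grip 0.0
```

View pics/w1.png

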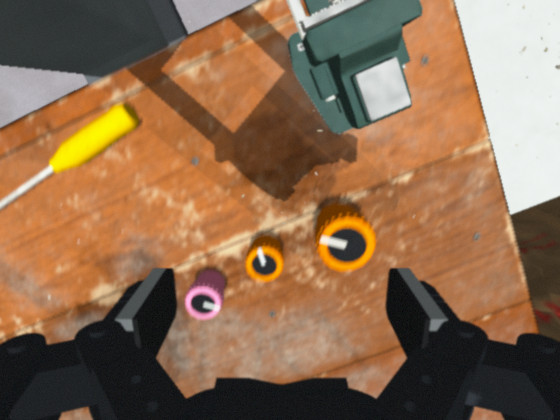

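```bash
cat >> h.py <<'E'
def white(im,centre_uv,rad,K,D,C,z,cen=None,thr=150,sat=50):
    h=im.astype(int); g=(h.min(2)>thr)&(np.ptp(h,axis=2)<sat)
    v,u=np.nonzero(g); k=np.hypot(u-centre_uv[0],v-centre_uv[1])<rad; u,v=u[k],v[k]
    P=rayz(np.c_[u,v],z,K,D,C); return P,np.c_[u,v]
E
python3 - <<'E'
from h import *
im,d,K,D,C=shot('wrist'); np.savez('w2.npz',im=im,d=d,K=K,D=D,C=C)
r=ctrl.outline_of('wrist','knob_centre')[0]
m=r['region']&(d>0); v,u=np.nonzero(m); P=pts(np.c_[u,v],d[m],K,D,C)
t=P[P[:,2]>np.percentile(P[:,2],95)-.004]; c=(t.min(0)+t.max(0))/2; print(r['position'],c)
p0=r['position']
W,uv=white(im,p0,20,K,D,C,.044); print(len(W)); print(np.c_[uv,((W-c)[:,:2]*1000).round(1)])
mW=W.mean(0)-c; print('angle',np.arctan2(mW[1],mW[0]))
# collar in scene
f=np.load('scene0.npz'); im,d,K,D,C=[f[k] for k in ['im','d','K','D','C']]
m=np.zeros(d.shape,bool); m[235:270,320:365]=1; m&=d>0
v,u=np.nonzero(m); P=pts(np.c_[u,v],d[m],K,D,C)
k=(P[:,2]>.058)&(P[:,2]<.068); t=P[k]; print('collar',t.min(0),t.max(0),(t.min(0)+t.max(0))/2)
k=(P[:,2]>.076); t=P[k]; print('shaft',t.min(0),t.max(0),t.mean(0))
cv2.imwrite('pics/c2.png',np.hstack([cv2.resize(im[225:285,310:390,::-1],None,fx=6,fy=6,interpolation=cv2.INTER_CUBIC)]))
go([c[0],c[1],.2])
E
```

```text
[206.9, 288.3] [0.54296724 0.22220096 0.04342033]
64
[[ 2.07e+02  2.97e+02 -2.00e-01  2.40e+00]
 [ 2.06e+02  2.98e+02  4.00e-01  9.00e-01]
 [ 2.07e+02  2.98e+02  8.00e-01  1.90e+00]
 [ 2.08e+02  2.98e+02  1.20e+00  2.80e+00]
 [ 2.09e+02  2.98e+02  1.70e+00  3.80e+00]
 [ 2.10e+02  2.98e+02  2.10e+00  4.70e+00]
 [ 2.11e+02  2.98e+02  2.50e+00  5.70e+00]
 [ 2.05e+02  2.99e+02  1.00e+00 -6.00e-01]
 [ 2.06e+02  2.99e+02  1.50e+00  4.00e-01]
 [ 2.07e+02  2.99e+02  1.90e+00  1.30e+00]
 [ 2.08e+02  2.99e+02  2.30e+00  2.30e+00]
 [ 2.09e+02  2.99e+02  2.70e+00  3.20e+00]
 [ 2.10e+02  2.99e+02  3.10e+00  4.20e+00]
 [ 2.11e+02  2.99e+02  3.50e+00  5.10e+00]
 [ 2.12e+02  2.99e+02  4.00e+00  6.10e+00]
 [ 2.13e+02  2.99e+02  4.40e+00  7.00e+00]
 [ 2.14e+02  2.99e+02  4.80e+00  8.00e+00]
 [ 2.15e+02  2.99e+02  5.20e+00  8.90e+00]
 [ 2.06e+02  3.00e+02  2.50e+00 -2.00e-01]
 [ 2.07e+02  3.00e+02  2.90e+00  8.00e-01]
 [ 2.08e+02  3.00e+02  3.40e+00  1.70e+00]
 [ 2.09e+02  3.00e+02  3.80e+00  2.70e+00]
 [ 2.10e+02  3.00e+02  4.20e+00  3.60e+00]
 [ 2.11e+02  3.00e+02  4.60e+00  4.60e+00]
 [ 2.12e+02  3.
[... 1518 characters left out ...]
+01  9.70e+00]
 [ 2.19e+02  3.03e+02  1.11e+01  1.06e+01]
 [ 2.20e+02  3.03e+02  1.15e+01  1.16e+01]
 [ 2.18e+02  3.04e+02  1.18e+01  9.10e+00]
 [ 2.19e+02  3.04e+02  1.22e+01  1.01e+01]]
angle 0.8172309972594859
collar [ 0.58428507 -0.16392294  0.05827044] [ 0.62763792 -0.1197955   0.06716273] [ 0.60596149 -0.14185922  0.06271658]
shaft [ 0.59854163 -0.14751874  0.07629326] [ 0.6143035  -0.13349389  0.08228034] [ 0.60745953 -0.13967526  0.07911357]
tcp [0.4555 0.3477 0.2086] x [-0.917  0.398  0.001] y [ 0.398  0.917 -0.   ] z [-0.001  0.    -1.   ]
offset mm [-130.2  -80.3    8.5]
q [ 0.445  0.177  1.612  0.     1.353 -0.717] t 1.88 F [-0.  -0.4 -0.3] [-0.01  0.04  0.  ] open 1.002 grip 0.0
```

View pics/c2.png

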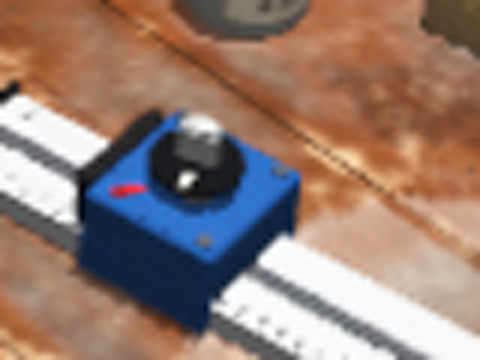

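```bash
python3 - <<'E'
from h import *
def knob(P0=np.array([.527,.298])):
    im,d,K,D,C=shot('wrist'); best=None
    for r in ctrl.outline_of('wrist','knob_centre'):
        m=r['region']&(d>0); v,u=np.nonzero(m); P=pts(np.c_[u,v],d[m],K,D,C)
        t=P[P[:,2]>np.percentile(P[:,2],95)-.004]; c=(t.min(0)+t.max(0))/2
        if np.hypot(*(c[:2]-P0))<.03:
            n,_=cv2.projectPoints(c.reshape(1,3)@np.eye(3),cv2.Rodrigues(C[:3,:3].T)[0],-C[:3,:3].T@C[:3,3],K,D); n=n.ravel()
            W,uv=white(im,n,17,K,D,C,.044); w=W.mean(0)-c
            e=np.linalg.svd((W-W.mean(0))[:,:2])[2][0]; 
            print('c',c.round(4),n.round(1),len(W),'ang',np.arctan2(w[1],w[0]).round(3),'axis',np.arctan2(e[1],e[0]).round(3),'reach',np.hypot(w[0],w[1]).round(4))
for i in range(2): knob(); print(tool()[:3,3].round(4))
f=np.load('scene0.npz'); im,d,K,D,C=[f[k] for k in ['im','d','K','D','C']]
m=np.zeros(d.shape,bool); m[235:270,320:365]=1
W,uv=white(im,(340.5,255),5,K,D,C,.063,thr=120); print(uv.mean(0),len(W))
c=np.array([.606,-.142]); w=W.mean(0)[:2]-c; print('collar line',np.arctan2(w[1],w[0]),w)
r=rayz([[331.3,256.7]],.05,K,D,C)[0,:2]-c; print('red',np.arctan2(r[1],r[0]),r)
# red seg
h=im.astype(int); g=(h[:,:,0]>130)&(h[:,:,1]<70)&(h[:,:,2]<90); v,u=np.nonzero(g); k=np.hypot(u-331.3,v-256.7)<8
r=rayz(np.c_[u[k],v[k]],.05,K,D,C)[:,:2]-c; print(k.sum(),r.mean(0),np.arctan2(*r.mean(0)[::-1]))
E
```

```text
c [0.527  0.2988 0.0433] [264.5 262.6] 67 ang 3.005 axis -0.117 reach 0.0081
[0.4541 0.349  0.2087]
c [0.5276 0.2992 0.0434] [264.2 264.6] 65 ang 3.079 axis -0.101 reach 0.0086
[0.4538 0.3495 0.2088]
[340.8 254.4] 5
collar line -2.666991907123122 [-0.01143776 -0.00587635]
red 2.6688483831832888 [-0.02614665  0.013372  ]
6 [-0.02742674  0.01633666] 2.6043798441523616
```

Request:
apply_moves(
  moves=[
    {"jaw":1,"offset":[-43.5,-8.5,20],"rot":[0,0,0]},
    {"jaw":1,"offset":[-43.5,-8.5,20],"rot":[0,0,0]},
    {"jaw":1,"offset":[0,0,0],"rot":[0,0,10.7]},
    {"jaw":1,"offset":[0,0,0],"rot":[0,0,10.7]},
    {"jaw":1,"offset":[0,0,0],"rot":[0,0,10.7]},
  ],
)

```text
time_s: 2.7
eef_pos: [0.5272, 0.2996, 0.1687]
eef_rot: [-0.0, 0.467, 0.884, -0.0]
wrist_force: [0.5, -0.3, 0.6]
opening: 0.999
grasp_force: 0.0
```

Request:
apply_moves(
  moves=[
    {"jaw":0.75,"offset":[0,0,0],"rot":[0,0,10.7]},
    {"jaw":0.75,"offset":[0,0,0],"rot":[0,0,10.7]},
    {"jaw":0.75,"offset":[0,0,0],"rot":[0,0,10.7]},
    {"jaw":0.75,"offset":[0,0,0],"rot":[0,0,0]},
    {"jaw":0.75,"offset":[0,0,0],"rot":[0,0,0]},
  ],
)

```text
time_s: 3.32
eef_pos: [0.5277, 0.2991, 0.1688]
eef_rot: [-0.0, 0.69, 0.724, 0.0]
wrist_force: [0.1, -0.1, 0.1]
opening: 0.752
grasp_force: 0.0
```

```bash
cat >> h.py <<'E'
def knob(P0,z=.044,cam='wrist'):
    im,d,K,D,C=shot(cam)
    for r in ctrl.outline_of(cam,'knob_centre'):
        m=r['region']&(d>0); v,u=np.nonzero(m); P=pts(np.c_[u,v],d[m],K,D,C)
        t=P[P[:,2]>np.percentile(P[:,2],95)-.004]; c=(t.min(0)+t.max(0))/2
        if np.hypot(*(c[:2]-P0))<.03:
            n,_=cv2.projectPoints(c.reshape(1,3),cv2.Rodrigues(C[:3,:3].T)[0],-C[:3,:3].T@C[:3,3],K,D); n=n.ravel()
            W,uv=white(im,n,20,K,D,C,z); w=W.mean(0)-c
            e=np.linalg.svd((W-W.mean(0))[:,:2])[2][0]
            print('c',c.round(4),np.ptp(t,axis=0).round(3),n.round(1),len(W),'ang',np.arctan2(w[1],w[0]).round(3),'axis',np.arctan2(e[1],e[0]).round(3),'reach',np.hypot(w[0],w[1]).round(4))
    return im
E
python3 - <<'E'
from h import *
im=knob(np.array([.527,.299])); save('w3.png',im); knob(np.array([.527,.299]))
go([.5275,.299,.016],1.61)
E
```

```text
c [0.5277 0.2993 0.0436] [0.037 0.037 0.005] [281.4 189.3] 62 ang 3.1 axis -0.128 reach 0.0086
tcp [0.5281 0.2985 0.1688] x [-0.045  0.999 -0.   ] y [ 0.999  0.045 -0.   ] z [-0. -0. -1.]
offset mm [  0.5  -0.5 152.8]
rot deg [-0.    0.    0.34]
q [ 0.319  0.287  1.563 -0.     1.293  0.274] t 3.52 F [-0.1  0.3 -0.1] [ 0.05 -0.01 -0.01] open 0.753 grip 0.0
```

View pics/w3.png

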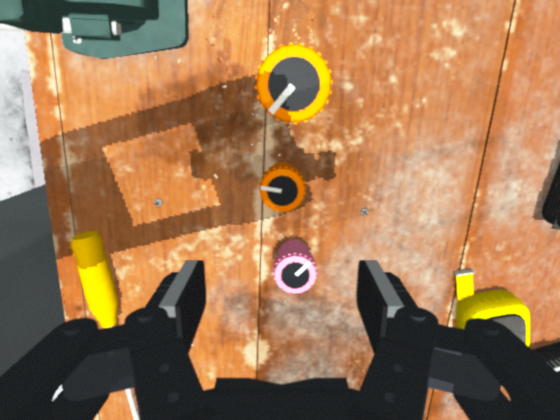

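Request:
apply_moves(
  moves=[
    {"jaw":0.75,"offset":[0.5,0,50],"rot":[0,0,0]},
    {"jaw":0.75,"offset":[0,0,50],"rot":[0,0,0]},
    {"jaw":0.75,"offset":[0,0,40],"rot":[0,0,0]},
    {"jaw":0.75,"offset":[0,0,18],"rot":[0,0,0]},
    {"jaw":0.75,"offset":[0,0,0],"rot":[0,0,0]},
  ],
)

```text
time_s: 4.15
eef_pos: [0.5275, 0.2986, 0.0099]
eef_rot: [-0.001, 0.691, 0.722, -0.001]
wrist_force: [-0.1, -0.0, -0.0]
opening: 0.746
grasp_force: 0.0
```

Request:
apply_moves(
  moves=[
    {"jaw":0.2,"offset":[0,0,0],"rot":[0,0,0]},
    {"jaw":0.2,"offset":[0,0,0],"rot":[0,0,0]},
    {"jaw":0.2,"offset":[0,0,0],"rot":[0,0,0]},
    {"jaw":0.2,"offset":[0,0,0],"rot":[0,0,0]},
    {"jaw":0.2,"offset":[0,0,0],"rot":[0,0,0]},
  ],
)

```text
time_s: 4.78
eef_pos: [0.53, 0.2996, 0.0134]
eef_rot: [0.001, 0.691, 0.722, 0.002]
wrist_force: [-0.8, -0.1, 6.8]
opening: 0.405
grasp_force: 59.3
```

```bash
python3 - <<'E'
from h import *
im=knob(np.array([.527,.299])); save('w4.png',im)
go([.606,-.142,.2],1.61+.6)
E
```

```text
c [0.5291 0.299  0.0434] [0.035 0.038 0.005] [280.4 283.3] 130 ang 3.117 axis -0.12 reach 0.0045Traceback (most recent call last):
  File "<stdin>", line 2, in <module>
  File "h.py", line 39, in knob
    W,uv=white(im,n,20,K,D,C,z); w=W.mean(0)-c
         ~~~~~^^^^^^^^^^^^^^^^^
  File "h.py", line 31, in white
    P=rayz(np.c_[u,v],z,K,D,C); return P,np.c_[u,v]
  File "h.py", line 16, in rayz
    n=cv2.undistortPoints(np.array(uv,float).reshape(-1,1,2),K,D).reshape(-1,2)
      ~~~~~~~~~~~~~~~~~~~^^^^^^^^^^^^^^^^^^^^^^^^^^^^^^^^^^^^^^^^
cv2.error: OpenCV(4.12.0) /io/opencv/modules/calib3d/src/undistort.dispatch.cpp:347: error: (-215:Assertion failed) CV_IS_MAT(_src) && CV_IS_MAT(_dst) && (_src->rows == 1 || _src->cols == 1) && (_dst->rows == 1 || _dst->cols == 1) && _src->cols + _src->rows - 1 == _dst->rows + _dst->cols - 1 && (CV_MAT_TYPE(_src->type) == CV_32FC2 || CV_MAT_TYPE(_src->type) == CV_64FC2) && (CV_MAT_TYPE(_dst->type) == CV_32FC2 || CV_MAT_TYPE(_dst->type) == CV_64FC2) in function 'cvUndistortPointsInternal'
```

Request:
apply_moves(
  moves=[
    {"jaw":0.2,"offset":[0,0,-20],"rot":[0,0,0]},
    {"jaw":0.2,"offset":[0,0,-40],"rot":[0,0,0]},
    {"jaw":0.2,"offset":[0,0,-40],"rot":[0,0,0]},
    {"jaw":0.2,"offset":[0,0,-40],"rot":[0,0,0]},
    {"jaw":0.2,"offset":[0,0,0],"rot":[0,0,0]},
  ],
)

```text
time_s: 5.5
eef_pos: [0.5312, 0.3, 0.157]
eef_rot: [0.002, 0.691, 0.722, 0.004]
wrist_force: [0.1, 0.8, -0.5]
opening: 0.412
grasp_force: 59.9
```

```bash
python3 - <<'E'
from h import *
im,d,K,D,C=shot('wrist'); T=tool()
save('w4.png',im); np.savez('w4.npz',im=im,d=d,K=K,D=D,C=C,T=T)
v,u=np.mgrid[200:400,200:360]; u=u.ravel(); v=v.ravel(); z=d[v,u]; k=z>0
P=pts(np.c_[u,v][k],z[k],K,D,C); Q=(P-T[:3,3])@T[:3,:3]; 
k=(np.hypot(Q[:,0],Q[:,1])<.03)&(Q[:,2]<0)&(Q[:,2]>-.06)
print('knob top z in tool mm',np.percentile(Q[k],[2,50,98],axis=0).round(4))
go([.606,-.142,.2],1.61+.6)
E
```

```text
knob top z in tool mm [[-0.0153 -0.0263 -0.0581]
 [ 0.0076  0.0005 -0.0333]
 [ 0.0185  0.0265 -0.0141]]
tcp [0.5296 0.2995 0.1542] x [-0.044  0.999  0.002] y [0.999 0.044 0.005] z [ 0.005  0.002 -1.   ]
offset mm [-444.3   57.3  -46.2]
rot deg [ 3.200e-01  1.000e-02 -3.412e+01]
q [ 0.32   0.301  1.575 -0.     1.26   0.276] t 5.55 F [ 1.1 -0.7 -1.1] [-0.07  0.08  0.03] open 0.408 grip 59.9
```

View pics/w4.png

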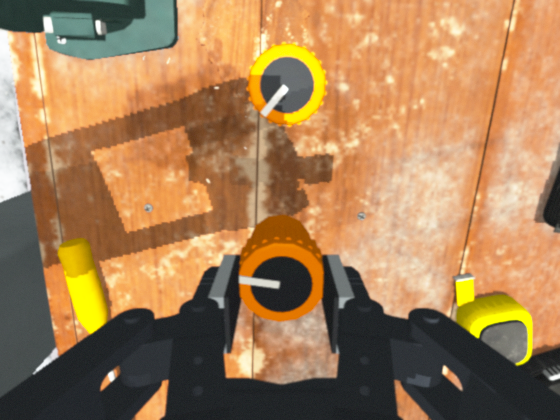

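```bash
cat >> h.py <<'E'
def held(f,zt=-.031):
    im,d,K,D,C,T=[f[k] for k in ['im','d','K','D','C','T']]
    M=np.linalg.inv(T)@C   # camera to tool
    yy,xx=np.mgrid[:420,:560]
    z=d; h=im.astype(int)
    P=pts(np.c_[xx.ravel(),yy.ravel()],z.ravel(),K,D,M)
    m=((np.hypot(P[:,0],P[:,1])<.024)&(abs(P[:,2]-zt)<.006)).reshape(420,560)
    org=(h[:,:,0]>170)&(h[:,:,1]<160)&(h[:,:,1]>70)&(h[:,:,2]<70)
    blk=(h.max(2)<60)&m
    w=(h.min(2)>140)&(np.ptp(h,axis=2)<45)&m
    g=lambda k:rayz(np.c_[xx[k],yy[k]],zt,K,D,M)
    Pt=P[m.ravel()]; print('depth top z',np.percentile(Pt[:,2],[10,50,90]).round(4))
    B=np.vstack([g(blk),g(w)]); k=np.hypot(B[:,0],B[:,1])<.0165; B=B[k]
    hull=cv2.convexHull((B[:,:2]*1000).astype(np.float32)); (cx,cy),r=cv2.minEnclosingCircle(hull)
    W=g(w); W=W[np.hypot(W[:,0]-cx/1e3,W[:,1]-cy/1e3)<.019]
    e=np.linalg.svd((W-W.mean(0))[:,:2])[2][0]; v=W.mean(0)[:2]-[cx/1e3,cy/1e3]
    if e@v<0:e=-e
    print('centre tool mm',round(cx,2),round(cy,2),'r',round(r,1),len(W),'line ang tool: mean',np.arctan2(v[1],v[0]).round(3),'axis',np.arctan2(e[1],e[0]).round(3))
    print('white z',np.median(P[w.ravel()][:,2]).round(4))
    return T
E
python3 - <<'E'
from h import *
f=np.load('w4.npz'); held(f); held(f,-.033)
E
```

```text
depth top z [-0.034  -0.033  -0.0311]
centre tool mm -0.95 -1.49 r 15.2 282 line ang tool: mean -1.471 axis -1.406
white z -0.0337
depth top z [-0.0341 -0.0331 -0.0316]
centre tool mm 0.15 -1.46 r 14.9 282 line ang tool: mean -1.471 axis -1.406
white z -0.0337
```

Request:
apply_moves(
  moves=[
    {"jaw":0.2,"offset":[-60,8,-12],"rot":[0,0,0]},
    {"jaw":0.2,"offset":[-60,8,-12],"rot":[0,0,0]},
    {"jaw":0.2,"offset":[-60,8,-12],"rot":[0,0,0]},
    {"jaw":0.2,"offset":[-60,8,-10],"rot":[0,0,0]},
    {"jaw":0.2,"offset":[-60,8,0],"rot":[0,0,0]},
  ],
)

```text
time_s: 6.18
eef_pos: [0.581, -0.0009, 0.1969]
eef_rot: [-0.0, 0.692, 0.722, 0.0]
wrist_force: [1.1, 0.3, -0.5]
opening: 0.407
grasp_force: 59.9
```

Request:
apply_moves(
  moves=[
    {"jaw":0.2,"offset":[-54.5,16.6,0],"rot":[0,0,0]},
    {"jaw":0.2,"offset":[-54.5,16.6,0],"rot":[0,0,0]},
    {"jaw":0.2,"offset":[-54.5,16.6,0],"rot":[0,0,0]},
    {"jaw":0.2,"offset":[-54.5,16.6,0],"rot":[0,0,0]},
    {"jaw":0.2,"offset":[0,0,0],"rot":[0,0,-10.7]},
  ],
)

```text
time_s: 6.8
eef_pos: [0.6563, -0.2184, 0.1945]
eef_rot: [-0.001, 0.621, 0.783, -0.001]
wrist_force: [-0.6, 1.6, -0.8]
opening: 0.407
grasp_force: 60.0
```

Request:
apply_moves(
  moves=[
    {"jaw":0.2,"offset":[0,0,0],"rot":[0,0,-10.7]},
    {"jaw":0.2,"offset":[0,0,0],"rot":[0,0,-10.7]},
    {"jaw":0.2,"offset":[0,0,0],"rot":[0,0,0]},
    {"jaw":0.2,"offset":[0,0,0],"rot":[0,0,0]},
    {"jaw":0.2,"offset":[0,0,0],"rot":[0,0,0]},
  ],
)

```text
time_s: 7.42
eef_pos: [0.6568, -0.2138, 0.1965]
eef_rot: [-0.0, 0.466, 0.885, -0.0]
wrist_force: [0.1, 0.5, -1.0]
opening: 0.409
grasp_force: 60.0
```

```bash
python3 - <<'E'
from h import *
im,d,K,D,C=shot('wrist'); T=tool()
save('w5.png',im); np.savez('w5.npz',im=im,d=d,K=K,D=D,C=C,T=T)
held(np.load('w5.npz'),-.0333)
for t in ['spindle_seat','shaft_tip','carriage']:
    for r in ctrl.outline_of('wrist',t): print(t,round(r['score'],2),np.round(r['position']),r['region'].sum())
go([.606,-.142,.2],2.17)
E
```

```text
depth top z [-0.0314 -0.0302 -0.0292]
centre tool mm 1.69 -2.15 r 14.1 248 line ang tool: mean -1.472 axis -1.419
white z -0.0307
spindle_seat 0.64 [284.  79.] 2444
shaft_tip 0.69 [283.  81.] 2511
shaft_tip 0.46 [519.  82.] 7818
carriage 0.69 [284.  69.] 9018
tcp [ 0.657  -0.2139  0.1968] x [-0.567  0.824 -0.   ] y [0.824 0.567 0.   ] z [ 0. -0. -1.]
offset mm [88.1 -1.2 -3.2]
rot deg [0.   0.   0.22]
q [-0.486  0.444  1.297  0.     1.401 -1.089] t 7.62 F [-0.4 -0.6 -0. ] [ 0.04 -0.01  0.01] open 0.404 grip 60.0
```

View pics/w5.png

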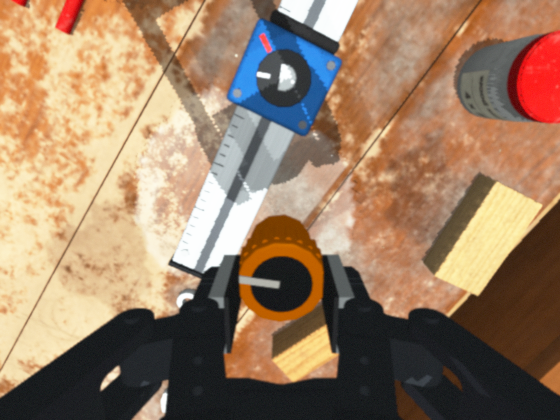

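```bash
cat > m.py <<'E'
from h import *
def meas(fn,zc=.063):
    f=dict(np.load(fn)); M=np.array(ctrl.camera_params('wrist')['mount']); f['C']=M; f['T']=np.eye(4)
    held(f,-.0302)
    im,d,K,D=f['im'],f['d'],f['K'],f['D']; T=np.load(fn)['T']; tz=T[2,3]
    yy,xx=np.mgrid[:420,:560]; P=pts(np.c_[xx.ravel(),yy.ravel()],d.ravel(),K,D,M).reshape(420,560,3)
    H=tz-P[:,:,2]; h=im.astype(int); ok=(d>0)&(yy<200)&(abs(xx-283)<60)
    g=lambda k,z:rayz(np.c_[xx[k],yy[k]],tz-z,K,D,M)[:,:2]*1000
    s=ok&(abs(H-.063)<.004)&(h[:,:,2]-h[:,:,0]<30)
    n,lab,st,ce=cv2.connectedComponentsWithStats(s.astype(np.uint8)); i=1+np.argmax(st[1:,4]); 
    col=lab==i; print('collar px',st[i],'height',np.median(H[col]).round(4))
    c,r=cv2.minEnclosingCircle(cv2.convexHull(g(col,.063).astype(np.float32))); print('collar c tool mm',np.round(c,2),'r',round(r,1))
    s=ok&(abs(H-.081)<.004); Q=g(s,.081); Q=Q[np.hypot(*(Q-c).T)<14]
    (sx,sy),(a,b),an=cv2.minAreaRect(Q.astype(np.float32)); print('shaft top mean',Q.mean(0).round(2),'rect c',round(sx,2),round(sy,2),round(a,1),round(b,1),an, 'h',np.median(H[s]).round(4))
    w=ok&(h.min(2)>130)&(np.ptp(h,axis=2)<45)&(abs(H-.063)<.005); W=g(w,.063); rr=np.hypot(*(W-c).T); W=W[(rr<23)&(rr>9)]
    v=W.mean(0)-c; e=np.linalg.svd(W-W.mean(0))[2][0]; e=e*np.sign(e@v); print('collar line',len(W),'mean',np.arctan2(v[1],v[0]).round(3),'axis',np.arctan2(e[1],e[0]).round(3))
    w=ok&(h[:,:,0]>130)&(h[:,:,1]<90)&(abs(H-.05)<.006); W=g(w,.05); v=W.mean(0)-c; print('red',len(W),np.arctan2(v[1],v[0]).round(3))
E
python3 -c "
from m import *
meas('w5.npz')"
```

```text
depth top z [-0.0313 -0.0303 -0.0288]
centre tool mm -0.16 -2.06 r 14.3 248 line ang tool: mean -1.472 axis -1.42
white z -0.0309
collar px [ 257   50   53   56 1986] height 0.0624
collar c tool mm [88.22  1.56] r 21.1
shaft top mean [88.28  3.39] rect c 87.95 4.08 17.8 11.8 9.290027618408203 h 0.0802
collar line 95 mean -1.382 axis -1.47
red 31 -0.479
```

```bash
python3 - <<'E'
from h import *
from scipy.optimize import least_squares
f=np.load('w5.npz'); im,d,K,D=[f[k] for k in ['im','d','K','D']]; M=np.array(ctrl.camera_params('wrist')['mount']); print(K[0],M.round(3))
h=im.astype(int); yy,xx=np.mgrid[:420,:560]
o=(h[:,:,0]>150)&(h[:,:,0]-h[:,:,2]>90)&(h[:,:,1]<170)&(abs(xx-281)<45)&(yy>230)&(yy<340)
n,lab,st,ce=cv2.connectedComponentsWithStats(o.astype(np.uint8)); o=lab==1+np.argmax(st[1:,4])
E=[]
for x in range(255,308):
    c=np.nonzero(o[:,x])[0]; E.append((x,c.max()+.5))
P=rayz(E,-.0302,K,D,M)[:,:2]*1000
for r in (18.5,19,19.5):
    s=least_squares(lambda c:np.hypot(*(P-c).T)-r,[0,0]); print(r,s.x.round(2),np.abs(s.fun).mean().round(2))
# black disc w/o white
b=(h.max(2)<60)&(abs(xx-281)<36)&(yy>250)&(yy<315)
n,lab,st,ce=cv2.connectedComponentsWithStats(b.astype(np.uint8)); b=lab==1+np.argmax(st[1:,4]); ys,xs=np.nonzero(b)
Q=rayz(np.c_[xs,ys],-.0302,K,D,M)[:,:2]*1000; hu=cv2.convexHull(Q.astype(np.float32)); print(cv2.minEnclosingCircle(hu),cv2.fitEllipse(hu),st[1:,:].max(0))
E
```

```text
[360.29005864   0.         280.89267653] [[ 0.    -0.957 -0.289  0.074]
 [ 1.     0.     0.    -0.   ]
 [ 0.    -0.289  0.957 -0.165]
 [ 0.     0.     0.     1.   ]]
18.5 [ -6.39 -10.18] 2.21
19 [ -5.94 -10.46] 2.18
19.5 [ -5.49 -10.75] 2.15
((-0.5721486806869507, -0.3356931507587433), 12.64534854888916) ((-0.6347119808197021, -0.24812161922454834), (24.8171329498291, 25.187768936157227), 99.82327270507812) [ 252  257   60   54 2286]
```

Request:
apply_moves(
  moves=[
    {"jaw":0.2,"offset":[20,1.6,30],"rot":[0,0,0]},
    {"jaw":0.2,"offset":[20,0,30],"rot":[0,0,0]},
    {"jaw":0.2,"offset":[10,0,25],"rot":[0,0,0]},
    {"jaw":0.2,"offset":[0,0,0],"rot":[0,0,0]},
    {"jaw":0.2,"offset":[0,0,0],"rot":[0,0,0]},
  ],
)

```text
time_s: 8.25
eef_pos: [0.6309, -0.1727, 0.1132]
eef_rot: [0.001, 0.465, 0.885, -0.0]
wrist_force: [0.5, 0.4, -0.6]
opening: 0.407
grasp_force: 60.0
```

```bash
python3 - <<'E'
from m import *
im,d,K,D,C=shot('wrist'); T=tool()
save('w6.png',im); np.savez('w6.npz',im=im,d=d,K=K,D=D,C=C,T=T)
go([.606,-.142,.2],2.17)
meas('w6.npz')
E
```

```text
tcp [ 0.6313 -0.1729  0.1136] x [-0.567  0.823 -0.003] y [0.823 0.567 0.001] z [ 0.003 -0.001 -1.   ]
offset mm [ 39.6  -3.1 -86.5]
rot deg [0.09 0.16 0.24]
q [-0.448  0.442  1.474 -0.     1.223 -1.052] t 8.3 F [ 0.2 -0.7 -0.2] [ 0.03 -0.02  0.03] open 0.409 grip 60.0
depth top z [-0.0313 -0.0303 -0.0288]
centre tool mm -0.16 -2.06 r 14.3 241 line ang tool: mean -1.494 axis -1.467
white z -0.0311
collar px [ 245  121   71   70 3231] height 0.0629
collar c tool mm [40.19 -0.63] r 21.4
shaft top mean [40.07  1.54] rect c 39.88 2.23 18.0 11.8 10.03400993347168 h 0.0806
collar line 91 mean -1.426 axis -1.394
red 179 -0.478
```

View pics/w6.png

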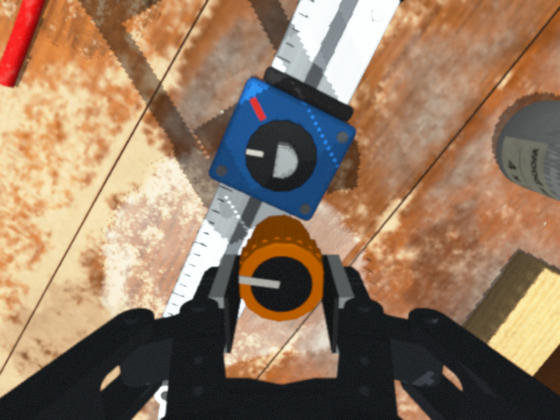

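Request:
apply_moves(
  moves=[
    {"jaw":0.2,"offset":[20,-0.4,0],"rot":[0,0,0]},
    {"jaw":0.2,"offset":[16,0,0],"rot":[0,0,0]},
    {"jaw":0.2,"offset":[4.9,0,4],"rot":[0,0,1.5]},
    {"jaw":0.2,"offset":[0,0,8],"rot":[0,0,0]},
    {"jaw":0.2,"offset":[0,0,4],"rot":[0,0,0]},
  ],
)

```text
time_s: 8.93
eef_pos: [0.6062, -0.1388, 0.095]
eef_rot: [-0.0, 0.477, 0.879, -0.0]
wrist_force: [-0.6, -0.2, -0.8]
opening: 0.407
grasp_force: 60.0
```

Request:
apply_moves(
  moves=[
    {"jaw":0.2,"offset":[0,0,2],"rot":[0,0,0]},
    {"jaw":0.2,"offset":[0,0,2],"rot":[0,0,0]},
    {"jaw":0.2,"offset":[0,0,2],"rot":[0,0,0]},
    {"jaw":0.2,"offset":[0,0,1],"rot":[0,0,0]},
    {"jaw":0.2,"offset":[0,0,0],"rot":[0,0,0]},
  ],
)

```text
time_s: 9.55
eef_pos: [0.6067, -0.1386, 0.0889]
eef_rot: [0.0, 0.476, 0.879, 0.0]
wrist_force: [2.0, 0.1, 0.2]
opening: 0.407
grasp_force: 60.0
```

Request:
apply_moves(
  moves=[
    {"jaw":0.2,"offset":[0,0,3],"rot":[0,0,0]},
    {"jaw":0.2,"offset":[0,0,3],"rot":[0,0,0]},
    {"jaw":0.2,"offset":[0,0,3],"rot":[0,0,0]},
    {"jaw":0.2,"offset":[0,0,2],"rot":[0,0,0]},
    {"jaw":0.2,"offset":[0,0,0],"rot":[0,0,0]},
  ],
)

```text
time_s: 10.18
eef_pos: [0.6066, -0.1385, 0.0777]
eef_rot: [0.0, 0.476, 0.879, 0.0]
wrist_force: [3.0, -0.2, -0.6]
opening: 0.404
grasp_force: 60.1
```

```bash
python3 -c "
from h import *
go([.606,-.142,.077],2.14)"
```

```text
tcp [ 0.6066 -0.1385  0.0777] x [-0.546  0.838 -0.   ] y [0.838 0.546 0.   ] z [ 0. -0. -1.]
offset mm [-2.6 -2.4  0.7]
rot deg [0.02 0.02 0.48]
q [-0.415  0.423  1.582  0.     1.136 -0.993] t 10.18 F [ 3.  -0.2 -0.6] [-0.03 -0.71  0.01] open 0.404 grip 60.1
```

Request:
apply_moves(
  moves=[
    {"jaw":0.2,"offset":[-0.4,0.6,0],"rot":[0,0,0]},
    {"jaw":0.2,"offset":[0,0,0.5],"rot":[0,0,0]},
    {"jaw":0.2,"offset":[0,0,0.5],"rot":[0,0,0]},
    {"jaw":0.2,"offset":[0,0,0.5],"rot":[0,0,0]},
    {"jaw":0.2,"offset":[0,0,0.5],"rot":[0,0,0]},
  ],
)

```text
time_s: 10.8
eef_pos: [0.6071, -0.1388, 0.0761]
eef_rot: [0.0, 0.476, 0.879, -0.0]
wrist_force: [0.6, -1.3, 3.4]
opening: 0.405
grasp_force: 60.3
```

Request:
apply_moves(
  moves=[
    {"jaw":0.2,"offset":[0,0,1.5],"rot":[0,0,0]},
    {"jaw":0.2,"offset":[0,0,1.5],"rot":[0,0,0]},
    {"jaw":0.2,"offset":[0,0,1.5],"rot":[0,0,0]},
    {"jaw":0.2,"offset":[0,0,1],"rot":[0,0,0]},
    {"jaw":0.2,"offset":[0,0,0],"rot":[0,0,0]},
  ],
)

```text
time_s: 11.42
eef_pos: [0.6074, -0.139, 0.0711]
eef_rot: [0.001, 0.476, 0.879, -0.0]
wrist_force: [-0.8, -2.0, 7.8]
opening: 0.408
grasp_force: 60.8
```

Request:
apply_moves(
  moves=[
    {"jaw":0.2,"offset":[-0.2,-0.2,0.5],"rot":[0,0,0]},
    {"jaw":0.2,"offset":[0,0,0.5],"rot":[0,0,0]},
    {"jaw":0.2,"offset":[0,0,0.5],"rot":[0,0,0]},
    {"jaw":0.2,"offset":[0,0,0.3],"rot":[0,0,0]},
    {"jaw":0.2,"offset":[0,0,0],"rot":[0,0,0]},
  ],
)

```text
time_s: 12.05
eef_pos: [0.6076, -0.1393, 0.0702]
eef_rot: [0.001, 0.476, 0.879, -0.0]
wrist_force: [-3.1, -1.0, 12.5]
opening: 0.41
grasp_force: 61.3
```

Request:
apply_moves(
  moves=[
    {"jaw":0.2,"offset":[0.2,-0.4,0.3],"rot":[0,0,5]},
    {"jaw":0.2,"offset":[0,0,0],"rot":[0,0,7]},
    {"jaw":0.2,"offset":[0,0,0],"rot":[0,0,7]},
    {"jaw":0.2,"offset":[0,0,0],"rot":[0,0,7]},
    {"jaw":0.2,"offset":[0,0,0],"rot":[0,0,4]},
  ],
)

```text
time_s: 12.68
eef_pos: [0.6082, -0.139, 0.0702]
eef_rot: [0.002, 0.689, 0.725, 0.001]
wrist_force: [0.6, 0.2, 11.9]
opening: 0.406
grasp_force: 61.3
```

```bash
python3 -c "
from h import *
go([.606,-.142,.077],2.14)"
```

```text
tcp [ 0.6082 -0.139   0.0702] x [-0.051  0.999 -0.001] y [0.999 0.051 0.003] z [ 0.004 -0.001 -1.   ]
offset mm [-2.9 -2.3 -6.8]
rot deg [  0.18   0.11 -29.68]
q [-4.150e-01  4.340e-01  1.583e+00  1.000e-03  1.121e+00 -4.670e-01] t 12.68 F [ 0.6  0.2 11.9] [ 0.08 -0.22  0.05] open 0.406 grip 61.3
```

Request:
apply_moves(
  moves=[
    {"jaw":0.2,"offset":[0,0,0],"rot":[0,0,7]},
    {"jaw":0.2,"offset":[0,0,0],"rot":[0,0,7]},
    {"jaw":0.2,"offset":[0,0,0],"rot":[0,0,7]},
    {"jaw":0.2,"offset":[0,0,0],"rot":[0,0,6]},
    {"jaw":0.2,"offset":[0,0,0],"rot":[0,0,0]},
  ],
)

```text
time_s: 13.3
eef_pos: [0.6086, -0.1391, 0.0702]
eef_rot: [0.002, 0.839, 0.545, 0.002]
wrist_force: [1.4, -0.1, 10.4]
opening: 0.41
grasp_force: 61.1
```

```bash
python3 - <<'E'
from h import *
im,d,K,D,C=shot('wrist'); T=tool(); np.savez('w7.npz',im=im,d=d,K=K,D=D,C=C,T=T)
s,ds,Ks,Ds,Cs=shot('scene'); np.savez('s7.npz',im=s,d=ds,K=Ks,D=Ds,C=Cs)
e,de,*_=shot('side')
a=cv2.resize(im[180:340,180:380],(500,400),interpolation=3)
b=cv2.resize(s[220:280,305:380],(300,240),interpolation=3); c=cv2.resize(e[160:220,265:340],(300,240),interpolation=3)
save('c7.png',np.hstack([np.vstack([a,np.zeros((80,500,3),np.uint8)]),np.vstack([b,c])]))
go([.606,-.142,.077],1.15)
E
```

```text
tcp [ 0.6086 -0.1391  0.0702] x [0.405 0.914 0.001] y [ 0.914 -0.405  0.005] z [ 0.005 -0.001 -1.   ]
offset mm [-3.7 -1.2 -6.8]
rot deg [ 0.26 -0.05  0.21]
q [-4.150e-01  4.340e-01  1.583e+00  1.000e-03  1.120e+00  2.000e-03] t 13.45 F [1.2 1.6 9.7] [ 0.05 -0.47 -0.06] open 0.406 grip 61.1
```

View pics/c7.png

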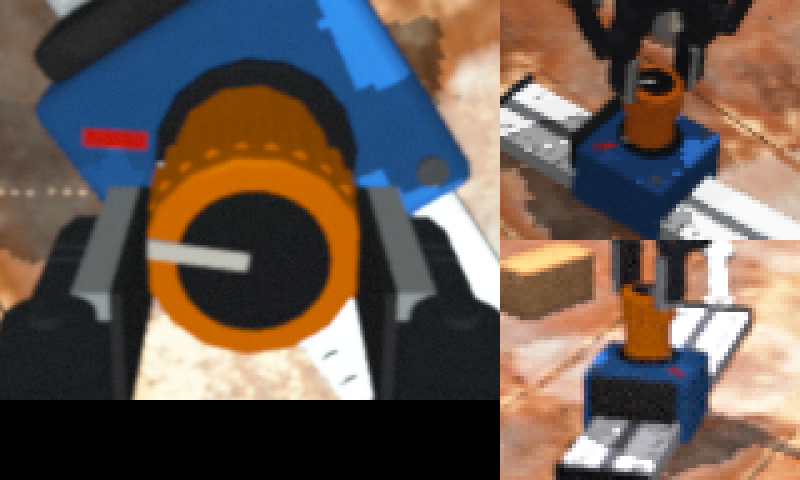

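```bash
cat >> m.py <<'E'
def coll(fn,box=(225,262,230,262)):
    f=np.load(fn); M=np.array(ctrl.camera_params('wrist')['mount']); im,d,K,D,T=[f[k] for k in ['im','d','K','D','T']]
    h=im.astype(int); yy,xx=np.mgrid[:420,:560]; tz=T[2,3]
    g=lambda k,z:rayz(np.c_[xx[k],yy[k]],tz-z,K,D,M)[:,:2]*1000
    P=pts(np.c_[xx.ravel(),yy.ravel()],d.ravel(),K,D,M).reshape(420,560,3); H=tz-P[:,:,2]
    c=np.array([-.5,-.4])
    w=(h.min(2)>75)&(np.ptp(h,axis=2)<40)&(xx>230)&(xx<256)&(yy>233)&(yy<262)
    for p in np.c_[xx[w],yy[w]]:
        q=rayz([p],tz-.057,K,D,M)[0,:2]*1000-c; print(p,h[p[1],p[0]],H[p[1],p[0]].round(3),'r',np.hypot(*q).round(1),'a',np.arctan2(q[1],q[0]).round(3))
    w=(h[:,:,0]>120)&(h[:,:,1]<80)&(h[:,:,2]<80)&(abs(H-.05)<.008)&(np.hypot(xx-226,yy-236)<30); W=g(w,.05)-c; v=W.mean(0); e=np.linalg.svd(W-v)[2][0]
    print('red',w.sum(),'a',np.arctan2(v[1],v[0]).round(3),'r',np.hypot(*v).round(1),'axis',np.arctan2(e[1],e[0]).round(3))
    s=(abs(H-.057)<.0025)&(h.max(2)<60)&(yy<260); Q=g(s,.057); Q=Q[np.hypot(*(Q-c).T)<26]; hu=cv2.convexHull(Q.astype(np.float32)); print('collar outer',cv2.minEnclosingCircle(hu))
E
python3 -c "
from m import *
coll('w7.npz')"
```

```text
[243 244] [84 82 81] 0.057 r 20.5 a -1.611
[244 244] [97 92 85] 0.057 r 19.9 a -1.612
[242 245] [86 87 92] 0.056 r 21.0 a -1.638
[243 245] [133 128 120] 0.056 r 20.5 a -1.639
[244 245] [151 141 129] 0.057 r 20.0 a -1.641
[231 255] [ 89  97 108] 0.097 r 28.1 a -1.832
[232 255] [ 87  97 107] 0.097 r 27.5 a -1.837
[233 255] [ 87  98 108] 0.098 r 27.0 a -1.842
[234 255] [ 83  94 103] 0.098 r 26.5 a -1.847
[231 256] [ 95 101 101] 0.098 r 28.2 a -1.852
[232 256] [ 96 103 103] 0.099 r 27.7 a -1.857
[233 256] [ 93 100 102] 0.099 r 27.2 a -1.862
[234 256] [83 92 92] 0.099 r 26.7 a -1.868
[231 257] [ 96 102 101] 0.1 r 28.4 a -1.871
[232 257] [ 96 103 104] 0.101 r 27.9 a -1.877
[233 257] [ 94  99 100] 0.099 r 27.4 a -1.883
[234 257] [82 85 87] 0.099 r 26.9 a -1.889
[231 258] [ 97 103 102] 0.1 r 28.6 a -1.891
[232 258] [ 99 104 103] 0.101 r 28.1 a -1.897
[233 258] [92 98 97] 0.101 r 27.6 a -1.903
[231 259] [ 98 102 102] 0.101 r 28.8 a -1.91
[232 259] [ 98 103 103] 0.101 r 28.3 a -1.916
[233 259] [90 95 95] 0.101 r 27.8 a -1.923
[231 260] [ 97 102 101] 0.103 r 29.1 a -1.929
[232 260] [ 94 100  98] 0.102 r 28.6 a -1.935
[233 260] [82 88 88] 0.103 r 28.1 a -1.942
[231 261] [ 98 102 103] 0.104 r 29.3 a -1.947
[232 261] [93 98 99] 0.104 r 28.8 a -1.954
red 172 a -1.523 r 30.7 axis 1.639
collar outer ((1.4600967168807983, 0.029880313202738762), 20.97517967224121)
```

Request:
apply_moves(
  moves=[
    {"jaw":0.2,"offset":[0,0,0],"rot":[0,0,4]},
    {"jaw":0.2,"offset":[0,0,0],"rot":[0,0,3]},
    {"jaw":0.2,"offset":[0,0,0],"rot":[0,0,2]},
    {"jaw":0.2,"offset":[0,0,0],"rot":[0,0,0]},
    {"jaw":0.2,"offset":[0,0,0],"rot":[0,0,0]},
  ],
)

```text
time_s: 14.08
eef_pos: [0.6087, -0.1391, 0.0702]
eef_rot: [0.002, 0.878, 0.478, 0.002]
wrist_force: [1.7, 0.3, 11.1]
opening: 0.405
grasp_force: 61.1
```

```bash
python3 - <<'E'
from m import *
im,d,K,D,C=shot('wrist'); T=tool(); np.savez('w8.npz',im=im,d=d,K=K,D=D,C=C,T=T)
save('c8.png',cv2.resize(im[200:290,190:310],(800,600),interpolation=3))
go([.606,-.142,.077],1.15)
coll('w8.npz')
E
```

```text
tcp [ 0.6086 -0.1391  0.0702] x [0.543 0.84  0.002] y [ 0.84  -0.543  0.004] z [ 0.005 -0.001 -1.   ]
offset mm [-3.9 -0.6 -6.8]
rot deg [ 0.26 -0.07 -8.79]
q [-4.150e-01  4.340e-01  1.583e+00  1.000e-03  1.120e+00  1.590e-01] t 14.12 F [ 1.9  0.7 10.6] [-0.01 -0.52  0.01] open 0.401 grip 61.1
[231 255] [ 84  92 103] 0.098 r 28.1 a -1.836
[232 255] [ 82  92 103] 0.098 r 27.6 a -1.841
[233 255] [ 82  92 102] 0.098 r 27.0 a -1.846
[234 255] [76 85 97] 0.097 r 26.5 a -1.851
[231 256] [90 96 98] 0.1 r 28.3 a -1.855
[232 256] [ 92  98 100] 0.098 r 27.7 a -1.861
[233 256] [88 95 94] 0.098 r 27.2 a -1.866
[234 256] [80 85 86] 0.099 r 26.7 a -1.872
[231 257] [92 96 97] 0.1 r 28.5 a -1.875
[232 257] [92 98 98] 0.099 r 27.9 a -1.881
[233 257] [90 95 94] 0.101 r 27.4 a -1.887
[234 257] [77 84 83] 0.099 r 26.9 a -1.893
[231 258] [92 98 98] 0.101 r 28.7 a -1.894
[232 258] [90 96 94] 0.101 r 28.1 a -1.901
[233 258] [87 92 93] 0.101 r 27.6 a -1.907
[231 259] [90 95 95] 0.102 r 28.9 a -1.914
[232 259] [92 98 96] 0.101 r 28.4 a -1.92
[233 259] [84 90 89] 0.101 r 27.9 a -1.927
[231 260] [91 97 95] 0.103 r 29.1 a -1.932
[232 260] [88 93 95] 0.103 r 28.6 a -1.939
[233 260] [78 83 84] 0.102 r 28.1 a -1.946
[231 261] [93 98 97] 0.102 r 29.3 a -1.951
[232 261] [86 92 90] 0.104 r 28.8 a -1.958
red 162 a -1.678 r 30.6 axis -1.663
collar outer ((0.05502620339393616, 0.09468875080347061), 21.182405471801758)
```

View pics/c8.png

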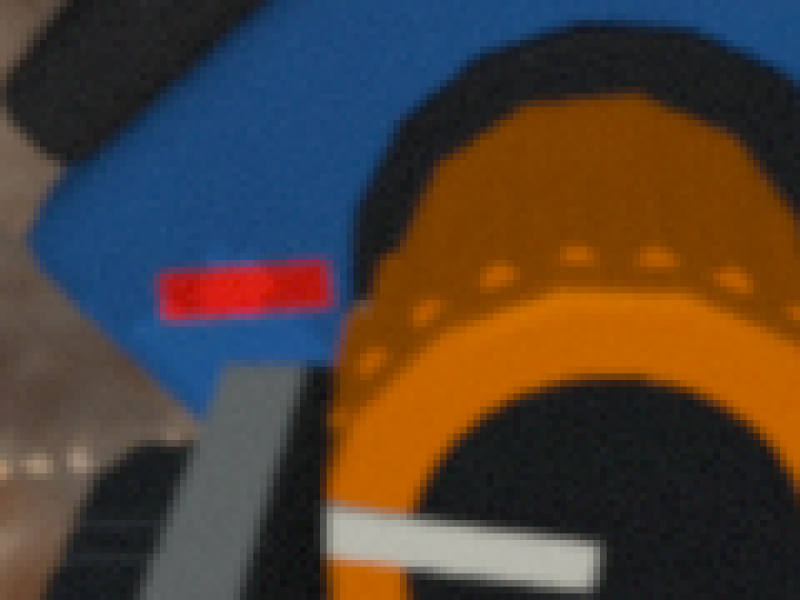

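Request:
apply_moves(
  moves=[
    {"jaw":0.2,"offset":[0,0,0],"rot":[0,0,2]},
    {"jaw":0.2,"offset":[0,0,0],"rot":[0,0,1]},
    {"jaw":0.2,"offset":[0,0,0],"rot":[0,0,0]},
    {"jaw":0.2,"offset":[0,0,0],"rot":[0,0,0]},
    {"jaw":0.2,"offset":[0,0,0],"rot":[0,0,0]},
  ],
)

```text
time_s: 14.75
eef_pos: [0.6087, -0.1391, 0.0702]
eef_rot: [0.002, 0.891, 0.455, 0.002]
wrist_force: [1.4, 0.3, 9.5]
opening: 0.406
grasp_force: 61.1
```

```bash
python3 - <<'E'
from m import *
im,d,K,D,C=shot('wrist'); T=tool(); np.savez('w9.npz',im=im,d=d,K=K,D=D,C=C,T=T)
for n in ['w7','w8','w9']: print(n); print(np.load(n+'.npz')['im'][242:249,240:248].astype(int).min(2))
# line width in w6
f=np.load('w6.npz'); im,d,K,D,T=[f[k] for k in ['im','d','K','D','T']]; M=np.array(ctrl.camera_params('wrist')['mount'])
h=im.astype(int); w=(h.min(2)>100); yy,xx=np.mgrid[:420,:560]; w&=(np.hypot(xx-255,yy-153)<11)
W=rayz(np.c_[xx[w],yy[w]],T[2,3]-.063,K,D,M)[:,:2]*1000; r=cv2.minAreaRect(W.astype(np.float32)); print(len(W),r, W.min(0),W.max(0))
c=np.array([40.3,-.7]); rr=np.hypot(*(W-c).T); an=np.arctan2(*(W-c).T[::-1]); k=rr>17; print('outer: r',rr.max(),'ang range',an[k].min(),an[k].max(),an[k].mean())
go([.6,-.14,.07],1.0)
s,ds,Ks,Ds,Cs=shot('scene'); e,de,Ke,De,Ce=shot('side')
ax=np.array([.6082,-.1392])
for nm,(i,K,D,C) in {'scene':(s,Ks,Ds,Cs),'side':(e,Ke,De,Ce)}.items():
    A=np.arange(2.2,3.3,.1); P=np.c_[ax[0]+.0195*np.cos(A),ax[1]+.0195*np.sin(A),np.full(len(A),.057)]
    n=cv2.projectPoints(P,cv2.Rodrigues(C[:3,:3].T)[0],-C[:3,:3].T@C[:3,3],K,D)[0].reshape(-1,2)
    for a,q in zip(A,n): print(nm,a.round(1),q.round(1),i[int(round(q[1])),int(round(q[0]))])
E
```

```text
w7
[[ 30  30  26  27  26  26  15   0]
 [ 26  29  29  31  35  33  17   0]
 [ 31  32  55  81  85  64  26   0]
 [ 31  45  86 120 129  98  43   0]
 [ 33  50  75  92 100  68  31   0]
 [ 38  68  54  43  38  26  10   0]
 [ 46  73  45   1   0   0   0   0]]
w8
[[64 33 26 24 26 27 15  7]
 [64 31 28 25 29 25  8  6]
 [66 36 27 37 39 30  3  0]
 [63 37 46 57 55 39 11  0]
 [52 48 59 45 45 29  1  0]
 [38 68 59 29 17 16  0  0]
 [48 69 46  5  0  0  0  0]]
w9
[[61 32 23 23 27 23  7  0]
 [63 33 23 26 28 24  9  1]
 [63 40 23 34 43 28  2  0]
 [59 45 49 58 58 40  9  0]
 [57 61 60 47 47 29  3  0]
 [56 67 56 26 13  6  2  0]
 [67 66 45  4  0  0  0  0]]
111 ((41.68678665161133, -16.53964614868164), (3.7512879371643066, 10.447606086730957), 9.472555160522461) [ 39.62826679 -21.56167837] [ 43.81581787 -11.37005327]
outer: r 21.07575358793981 ang range -1.574904053377969 -1.3691991072825989 -1.4719947001823295
tcp [ 0.6087 -0.1391  0.0702] x [0.586 0.81  0.002] y [ 0.81  -0.586  0.005] z [ 0.005 -0.001 -1.   ]
offset mm [-5.8 -6.5  0.2]
rot deg [ 0.26 -0.1  -3.19]
q [-4.150e-01  4.340e-01  1.583e+00  1.000e-03  1.119e+00  2.110e-01] t 14.8 F [ 1.3 -0.2 10.9] [-0.01 -0.51  0.03] open 0.409 grip 61.1
scene 2.2 [334.5 251. ] [28 25 31]
scene 2.3 [334.5 251.5] [21 40 69]
scene 2.4 [334.5 252. ] [17 32 56]
scene 2.5 [334.6 252.4] [29 22 19]
scene 2.6 [334.7 252.9] [40 38 39]
scene 2.7 [334.9 253.4] [40 38 39]
scene 2.8 [335.2 253.9] [59 57 59]
scene 2.9 [335.6 254.3] [86 66 53]
scene 3.0 [336.  254.8] [27 19 15]
scene 3.1 [336.5 255.2] [27 19 15]
scene 3.2 [337.  255.6] [15 15 16]
side 2.2 [302.5 189.8] [63 33 32]
side 2.3 [303.2 189.8] [57 33 27]
side 2.4 [303.8 189.7] [56 35 34]
side 2.5 [304.5 189.6] [56 35 34]
side 2.6 [305.1 189.4] [110  64  41]
side 2.7 [305.6 189.3] [97 65 51]
side 2.8 [306.1 189.1] [97 65 51]
side 2.9 [306.6 188.9] [58 39 36]
side 3.0 [307.  188.7] [58 39 36]
side 3.1 [307.3 188.5] [58 39 36]
side 3.2 [307.6 188.3] [37 28 25]
```

Request:
apply_moves(
  moves=[
    {"jaw":0.2,"offset":[0,0,0.5],"rot":[0,0,1]},
    {"jaw":0.2,"offset":[0,0,0.5],"rot":[0,0,1]},
    {"jaw":0.2,"offset":[0,0,0],"rot":[0,0,0]},
    {"jaw":0.2,"offset":[0,0,0],"rot":[0,0,0]},
    {"jaw":0.2,"offset":[0,0,0],"rot":[0,0,0]},
  ],
)

```text
time_s: 15.52
eef_pos: [0.6089, -0.1391, 0.0701]
eef_rot: [0.002, 0.898, 0.439, 0.002]
wrist_force: [-0.8, 1.8, 14.8]
opening: 0.408
grasp_force: 61.6
```

```bash
python3 - <<'E'
from m import *
im,d,K,D,C=shot('wrist'); T=tool(); print(im[242:249,240:248].astype(int).min(2)); go([.6087,-.1391,.07])
E
```

```text
[[36 23 18 16 23 28  4  0]
 [53 29 27 24 26 24 11  0]
 [64 34 23 33 27 22  1  0]
 [59 42 40 46 40 32  6  0]
 [60 52 58 51 56 44  5  0]
 [59 63 55 33 29 23  0  3]
 [53 63 45 11  0  0  0  0]]
tcp [ 0.6089 -0.1391  0.0701] x [0.614 0.789 0.002] y [ 0.789 -0.614  0.005] z [ 0.005 -0.001 -1.   ]
offset mm [-0.1 -0.2  0.1]
q [-4.150e-01  4.350e-01  1.583e+00  1.000e-03  1.119e+00  2.460e-01] t 15.57 F [ 0.2  1.  14.6] [ 0.14 -0.08  0.05] open 0.407 grip 61.6
```

Request:
apply_moves(
  moves=[
    {"jaw":0.2,"offset":[0,0,0],"rot":[0,0,1]},
    {"jaw":0.2,"offset":[0,0,0],"rot":[0,0,1]},
    {"jaw":0.2,"offset":[0,0,0],"rot":[0,0,0]},
    {"jaw":0.2,"offset":[0,0,0],"rot":[0,0,0]},
    {"jaw":0.2,"offset":[0,0,0],"rot":[0,0,0]},
  ],
)

```text
time_s: 16.2
eef_pos: [0.6089, -0.1391, 0.0701]
eef_rot: [0.002, 0.906, 0.423, 0.002]
wrist_force: [-0.4, 1.9, 14.6]
opening: 0.405
grasp_force: 61.6
```

```bash
python3 - <<'E'
from m import *
im,d,K,D,C=shot('wrist'); print(im[242:249,240:248].astype(int).min(2)); go([.6087,-.1391,.07])
print(ctrl.hand_in())
E
```

```text
[[19 23 29 25 23 18 16  0]
 [34 20 23 25 25 17 13  0]
 [47 20 28 26 31 16  3  0]
 [59 32 35 47 41 31  0  0]
 [57 56 57 52 52 40 11  0]
 [55 62 52 28 35 23  0  0]
 [47 60 39  5  1  0  0  0]]
tcp [ 0.6089 -0.1391  0.0701] x [0.641 0.767 0.002] y [ 0.767 -0.641  0.005] z [ 0.005 -0.001 -1.   ]
offset mm [-0.2 -0.2  0.1]
q [-4.150e-01  4.350e-01  1.583e+00  1.000e-03  1.119e+00  2.810e-01] t 16.25 F [ 0.9  0.8 15. ] [ 0.22 -0.16  0.05] open 0.409 grip 61.6
the job is handed in; nothing more can be done
None
```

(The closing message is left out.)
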